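Close the hold-downs of a solder pallet

TASK

The circuit board lies in its solder pallet with the three orange hold-downs swung clear of it. Gently push each hold-down arm round on its screw with a fingertip until it points straight in over the board's edge with its nose in the middle of the white patch printed there. Only push: do not lift or shift the board or press on it, and leave the other things where they are.

Things in the scene. Friction and masses are not known exactly. Their poses are not given: they have to be found in the camera images.
- pallet: Dark grey solder pallet, 260 x 320 x 12 mm (x by y), fixed on the blue mat; origin at the centre of its underside, z up, +x to the far hold-down, +y to the left one. Upper face 12 mm above the origin. Metal bars 8 mm wide, 6 mm high run along its edges, centred at x +-123 and y +-153 mm. Two steel lips 4.5 mm high at the board's near (-x) edge.
- board: Green circuit board, 100 x 160 x 2 mm (its x by y), loose in the pocket with its top face flush with the pallet's upper face; origin at the centre of its underside, same axes as the pallet. Parts up to 18 mm tall stand on it (transformer, relay, two capacitors), all within x -50..12 mm and y -45..45 mm of its origin; elsewhere nothing is higher than 4 mm.
- loupe: Black inspection loupe with a silver ring, 38 mm dia., 38 mm high, standing on the pallet's far left corner; origin at the centre of its underside. Bystander.
- brush: Yellow-handled cleaning brush, 140 x 16 x 12 mm, lying on the pallet's near rim, along the pallet's y; origin under it. Bystander.
- flux: White bottle with red cap, 44 mm dia., 100 mm high, on the mat; origin at the centre of its underside. Bystander.
- cup: White cup, 64 mm dia. at the rim, 60 mm high, on the mat; origin at the centre of its underside. Bystander.
- spool: Solder spool, 60 mm dia., 44 mm high, standing on end on the mat; origin at the centre of its underside. Bystander.
- screwdriver: Screwdriver about 170 mm long lying on the mat. Bystander.
- jar: Clear jar with grey cap, 52 mm dia., 55 mm high, on the mat; origin at the centre of its underside. Bystander.
- hold_far: Orange far hold-down; origin on its screw's axis in the pallet's upper face, x along the arm to the nose. Turns about z either way without a stop, even drag (1.5 N at 40 mm), stays where left; starts pointing away from or along the board's edge. Hub 18 mm dia., 18 mm high; arm 12 mm wide, 54 mm long from the axis, 3 to 10 mm above the face; on it a fin 6 mm wide, 8 to 44 mm from the axis, top at 22 mm.
- far_screw (a point): Top of the steel screw on which the far hold-down turns, on its axis (pallet x, y = 75, 0 mm), 22 mm above the pallet's upper face.
- far_nose (a point): Rounded nose of the far hold-down: on its centre line, 48 mm from the screw's axis, 6 mm above the pallet's upper face.
- far_patch (a point): Where the nose belongs, on the board's top face: 48 mm from the far screw's axis, straight in. It is the middle of a white printed patch, 24 mm along the board's edge and 30 mm across.
- hold_left: Orange left hold-down; origin on its screw's axis in the pallet's upper face, x along the arm to the nose. Turns about z either way without a stop, even drag (1.5 N at 40 mm), stays where left; starts pointing away from or along the board's edge. Hub 18 mm dia., 18 mm high; arm 12 mm wide, 54 mm long from the axis, 3 to 10 mm above the face; on it a fin 6 mm wide, 8 to 44 mm from the axis, top at 22 mm.
- left_screw (a point): Top of the steel screw on which the left hold-down turns, on its axis (pallet x, y = 0, 105 mm), 22 mm above the pallet's upper face.
- left_nose (a point): Rounded nose of the left hold-down: on its centre line, 48 mm from the screw's axis, 6 mm above the pallet's upper face.
- left_patch (a point): Where the nose belongs, on the board's top face: 48 mm from the left screw's axis, straight in. It is the middle of a white printed patch, 24 mm along the board's edge and 30 mm across.
- hold_right: Orange right hold-down; origin on its screw's axis in the pallet's upper face, x along the arm to the nose. Turns about z either way without a stop, even drag (1.5 N at 40 mm), stays where left; starts pointing away from or along the board's edge. Hub 18 mm dia., 18 mm high; arm 12 mm wide, 54 mm long from the axis, 3 to 10 mm above the face; on it a fin 6 mm wide, 8 to 44 mm from the axis, top at 22 mm.
- right_screw (a point): Top of the steel screw on which the right hold-down turns, on its axis (pallet x, y = 0, -105 mm), 22 mm above the pallet's upper face.
- right_nose (a point): Rounded nose of the right hold-down: on its centre line, 48 mm from the screw's axis, 6 mm above the pallet's upper face.
- right_patch (a point): Where the nose belongs, on the board's top face: 48 mm from the right screw's axis, straight in. It is the middle of a white printed patch, 24 mm along the board's edge and 30 mm across.

How it is judged:
By the outcome, as a careful person would: the job done as asked, in the order asked, and still so for the second after the job is handed in, with the robot touching nothing.
It also fails if it takes over 67 s, if anything falls off the work surface, if the arm or the gripper's body presses on something with over 40 N, if the wrist force passes 120 N, or if a joint passes its speed limit or range.

ROBOT

A 6-joint arm with a two-finger parallel gripper is mounted at the origin on the work surface. World frame = base frame: x ahead of the robot, y to its left, z up, the work surface at z = 0. Lengths are in mm, angles in rad, forces in N, time in s.
With the tool pointing down it reaches from about 275 to 1000 mm from the base axis. Payload 8.4 kg.
Tool frame: the origin (TCP) lies at the very end of the fingers, on their centre line; the grasp point (between the pads) lies 19 mm behind it; z points along the fingers, y is the direction in which the jaws open and shut (so a half turn about z gives the same grasp; the last joint's range is limited). The gripper opens to 85 mm and grips with 20 to 120 N. Pads are 22 mm wide; open, the fingers measure 114 mm over their backs; the gripper's body (76 mm by 85 mm) begins 54 mm behind the grasp point. The pads swing forward as they close: fully open they stand 13 mm farther back than shut.
Start: joints at [-1.222, 0.353, 1.633, -0, 1.155, -0.002], TCP at [214.779, -586.939, 231.281] pointing down, gripper open.
Joint ranges: [-2.63, 2.63], [-0.92, 2.1], [0.06, 2.66], [-1.3, 4.44], [0, 2.69], [-3.02, 3.02]. Speed limits (rad/s): [2.22, 2.22, 2.79, 3.14, 3.14, 3.14].

INTERFACE

Orientations are given as [roll, pitch, yaw] about the fixed x, y, z axes, in that order (R = Rz(yaw) Ry(pitch) Rx(roll)).
In Python, from rig import r gives the robot as it stands.
- The arm moves only by the tool jog_arm, never from a script. Its argument "increments" is text: rows parted by semicolons, each of 7 numbers parted by spaces: the shift along the tool's x, y, z in cm, then the turn, a rotation vector about the tool's x, y, z in rad, then the opening, from -1 (shut) to 1 (fully open). A call has exactly 8 rows; each row shifts and turns the commanded pose from where the row before left it, along the tool's axes as they then stand; what a row does not reach is not made up. A row lasts 1/10 s, in which the tool goes at most 50 mm and 8.59 degrees, less where a joint would pass 70% of its speed; a pose out of reach is approached as far as the arm can. A call with a gripper value outside its range is refused whole. The fingers move at their own pace and stop on an object; "squeeze" is the grip in N (left out, the last holds). Time passes only in rows, so rows that do not move let the fingers close, or fill a call up. It gives the time, the measured TCP pose, the force and the opening at its end, in the units of the state.
- r.sense(): the state, without advancing time (a new reading comes with each control period).
- r.grab_frame(name): name is "scene" or "top" or "wrist"; returns the picture (384x512x3 uint8, red, green, blue); there is no depth.
- r.camera_info(name): a dict with "K" (3x3 intrinsics, pixels), "rvec" (rotation vector, rad) and "tvec" (3), from world to camera coordinates, as OpenCV has them. Camera axes: x right, y down, z forward; pixel columns grow to the right and rows downward; lengths in mm; the calibration is good to about 2 mm. A picture is of the moment at which its call begins: read the wrist's pose just before it. camera_info takes no time and is no camera call; for the wrist camera it gives the pose at the moment of the call.
- r.sign_off(): hands the job in, once; it reports no verdict.
The state is a dict: "clock": time; "qpos": joint angles; "qvel": joint speeds; "joint_efforts": joint torques, N m; "eef_pos": TCP position; "tcp_rot": TCP orientation; "contact_force": force on the tool from outside, world axes, zero at the start; "wrist_torque": the same for the moment, N m; "opening": opening from 0.0 (shut) to 1.0 (fully open).
Only numpy, scipy, OpenCV 4.12 (cv2) and the standard library are available. Lean on these libraries where they do the work, as an engineer would, in place of code of your own. Each camera call takes 0.05 s, during which the arm holds its last target.

## Working session

There is one attempt and no reset: what is moved stays moved. The work goes in short steps, Python scripts to look and compute and a tool call to move; the robot and the scene stay as the last step left them, time stands still between calls to the robot, and variables do not carry over. Pictures are saved under pics/ and viewed, and the job is handed in when it is done.

Besides the shell and the picture viewer there is one more tool, called after ">>>" as name(argument=value, ...), one argument or row to a line, values as JSON. jog_arm: Moves the arm, as the interface text tells. Its arguments: {"type":"object","properties":{"increments":{"type":"string"},"squeeze":{"type":"number"}},"required":["increments"]}

```bash
mkdir -p pics; ls; python3 - <<'E'
from rig import r
import cv2
print(r.sense())
for n in ["scene","top"]:
    im=r.grab_frame(n); cv2.imwrite(f"pics/{n}0.png",im[:,:,::-1]); print(n,r.camera_info(n))
E
```

```text
pics
{'clock': 0.0, 'qpos': array([-1.22241547e+00,  3.53663608e-01,  1.63415216e+00,  6.81870919e-06,
        1.15521069e+00, -2.39309931e-03]), 'qvel': array([ 2.39067583e-03,  2.03564962e-03, -6.39736440e-05,  5.41666593e-04,
       -1.63770472e-04,  1.54069219e-04]), 'joint_efforts': array([-9.80195800e-04, -6.05234385e+01, -3.42068446e+01, -5.91985759e-05,
        9.01080522e-03, -4.90585739e-05]), 'eef_pos': array([ 214.60370591, -586.47763684,  230.54432158]), 'tcp_rot': array([-3.14015887e+00, -9.66556374e-06,  3.50771190e-01]), 'contact_force': array([-0.57330013, -0.79639077, -0.31384755]), 'wrist_torque': array([-0.00436735, -0.00787196,  0.02697401]), 'opening': 1.001965897534966}
scene {'K': array([[348.81936893,   0.        , 255.48313611],
       [  0.        , 348.81936893, 192.27877923],
       [  0.        ,   0.        ,   1.        ]]), 'rvec': array([ 2.11578064,  1.07416998, -0.43401128]), 'tvec': array([-306.62558378, -288.37963994, 1273.87939365])}
top {'K': array([[391.01598891,   0.        , 251.46049331],
       [  0.        , 391.01598891, 188.92263319],
       [  0.        ,   0.        ,   1.        ]]), 'rvec': array([ 2.2090341 , -1.99666522,  0.21706244]), 'tvec': array([ -54.7070337 ,  530.17851458, 1030.11141163])}
```

View pics/top0.png

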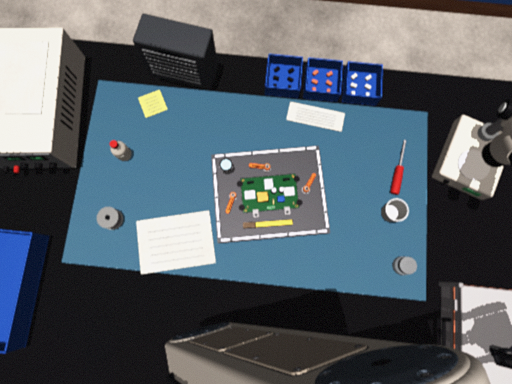

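View pics/scene0.png

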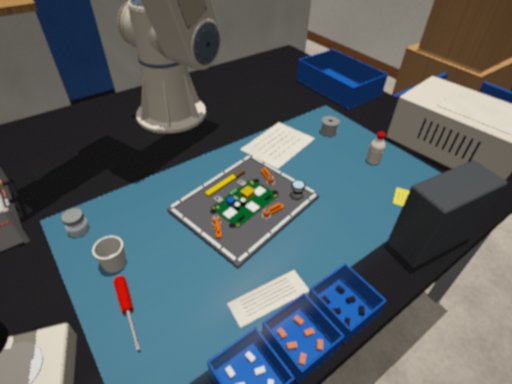

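Top view: the pallet is around px (270,193), with far hold-down at (259,167), left (231,203), right (310,182). I'll zoom in for corners.

```bash
python3 - <<'E'
import cv2
a=cv2.imread("pics/top0.png")[135:255,200:340]; cv2.imwrite("pics/topz.png",cv2.resize(a,None,fx=5.7,fy=5,interpolation=2) if 0 else cv2.resize(a,None,fx=5,fy=5,interpolation=2))
a=cv2.imread("pics/scene0.png")[145:270,160:330]; cv2.imwrite("pics/scenez.png",cv2.resize(a,None,fx=4.5,fy=4.5,interpolation=2))
E
```

```text
(no output)
```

View pics/topz.png

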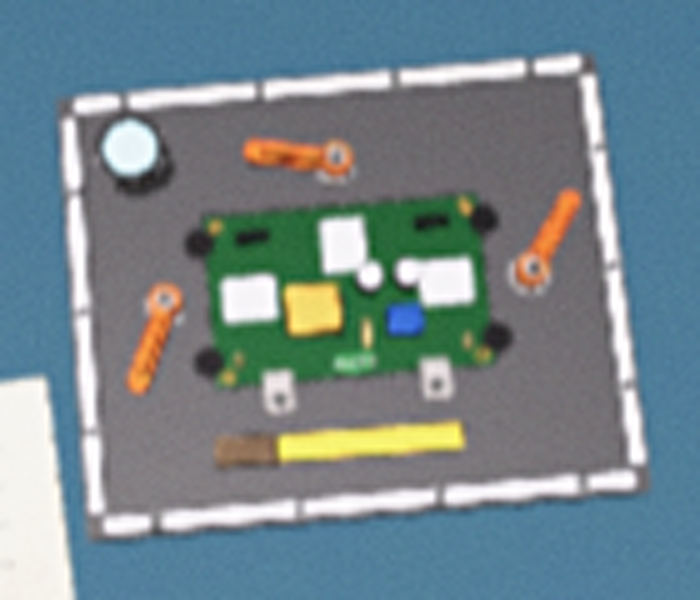

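View pics/scenez.png

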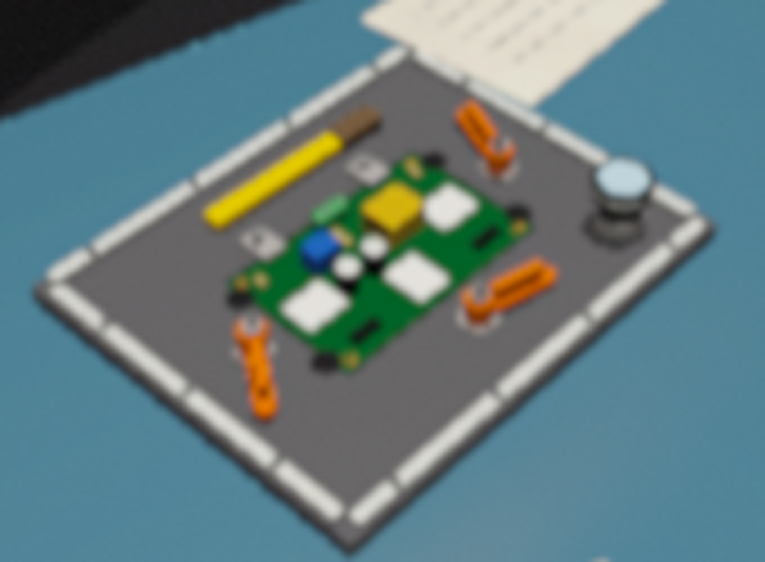

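```bash
cat > h.py <<'E'
import numpy as np, cv2, json
from scipy.optimize import least_squares
def proj(ci,P):
    return cv2.projectPoints(np.asarray(P,float).reshape(-1,1,3),ci["rvec"],ci["tvec"],ci["K"],None)[0].reshape(-1,2)
def ray(ci,uv,z):
    R=cv2.Rodrigues(np.asarray(ci["rvec"]))[0]; c=-R.T@ci["tvec"]; d=R.T@np.linalg.inv(ci["K"])@np.array([uv[0],uv[1],1.]); return c+d*(z-c[2])/d[2]
def p2w(p,P):
    P=np.asarray(P,float).reshape(-1,3); c,s=np.cos(p[2]),np.sin(p[2])
    return np.c_[p[0]+c*P[:,0]-s*P[:,1],p[1]+s*P[:,0]+c*P[:,1],P[:,2]+p[3]]
E
python3 - <<'E'
from h import *
from rig import r
ct,cs=r.camera_info("top"),r.camera_info("scene")
M=[[130,160,12],[130,-160,12],[-130,-160,12],[-130,160,12],[75,0,34],[0,105,34],[0,-105,34]]
t=np.array([[58,102],[592,55],[648,490],[93,538],[339,157],[164,300],[532,268]])/5.+[200-.4,135-.4]
s=np.array([[715,232],[350,553],[36,290],[405,48],[478,298],[497,148],[252,326]])/4.5+[160-.4,145-.4]
f=lambda p:np.r_[(proj(ct,p2w(p,M))-t).ravel(),(proj(cs,p2w(p,M))-s).ravel()]
o=least_squares(f,[500,0,0,0],loss="soft_l1"); print(o.x, np.round(o.fun.reshape(-1,2),1))
for n,uv in dict(far=(252,152),left=(138,385),right=(573,195)).items():
    print(n,ray(ct,np.array(uv)/5+[199.6,134.6],o.x[3]+20))
print(p2w(o.x,M)[4:])
print(r.camera_info("wrist"))
E
```

```text
[ 5.36220280e+02 -5.28207904e+01  1.89866148e-01 -2.45721704e+00] [[-0.  -0.1]
 [ 0.5  0.2]
 [ 0.8  0.3]
 [-0.8  0.8]
 [-0.3  0.1]
 [ 0.4  0.1]
 [ 0.4  0.1]
 [ 0.6 -0.5]
 [ 0.2 -0.5]
 [-1.   0.4]
 [ 0.6  0.2]
 [ 0.4 -0.1]
 [ 0.7  0.1]
 [ 0.   0.8]]
far [612.17857024  11.13923689  17.54278296]
left [468.78085485  61.78229187  17.54278296]
right [ 605.28203455 -177.26280717   17.54278296]
[[ 609.87249245  -38.66623165   31.54278296]
 [ 516.40389728   50.29230766   31.54278296]
 [ 556.03666181 -155.93388848   31.54278296]]
{'K': array([[313.49941369,   0.        , 255.93737899],
       [  0.        , 313.49941369, 194.45238336],
       [  0.        ,   0.        ,   1.        ]]), 'rvec': array([-2.39272915,  1.67304247,  0.22236997]), 'tvec': array([-623.20173654,  -33.81608799,  378.75447298])}
```

```bash
cat >> h.py <<'E'
from scipy.spatial.transform import Rotation as Ro
def tool(r):
    s=r.sense(); return s, Ro.from_euler("xyz",s["tcp_rot"]).as_matrix()
def delta(r,target):
    s,R=tool(r); return R.T@(np.asarray(target)-s["eef_pos"])/10   # cm in tool axes
E
python3 - <<'E'
from h import *
from rig import r
s,R=tool(r); c=r.camera_info("wrist"); Rc=cv2.Rodrigues(c["rvec"])[0]; C=-Rc.T@c["tvec"]
print("cam in tool",R.T@(C-s["eef_pos"]),"axes in tool",(R.T@Rc.T).round(3))
print(delta(r,[536,-53,250]), s["clock"])
E
```

```text
cam in tool [  65.00967572   -0.92044094 -142.92333206] axes in tool [[-0.001 -0.966 -0.259]
 [ 1.    -0.001 -0.001]
 [ 0.    -0.259  0.966]]
[ 48.51445563 -39.06371857  -1.88803504] 0.1
```

>>> jog_arm(
  increments="3.12 -2.44 -0.12 0 0 0 -1;3.12 -2.44 -0.12 0 0 0 -1;3.12 -2.44 -0.12 0 0 0 -1;3.12 -2.44 -0.12 0 0 0 -1;3.12 -2.44 -0.12 0 0 0 -1;3.12 -2.44 -0.12 0 0 0 -1;3.12 -2.44 -0.12 0 0 0 -1;3.12 -2.44 -0.12 0 0 0 -1",
  squeeze=20,
)

```text
clock: 0.9
eef_pos: [382.5, -316.3, 240.8]
tcp_rot: [-3.141, 0.0, 0.351]
contact_force: [0.2, 0.1, -0.7]
opening: 0.001
```

>>> jog_arm(
  increments="3.12 -2.44 -0.12 0 0 0 -1;3.12 -2.44 -0.12 0 0 0 -1;3.12 -2.44 -0.12 0 0 0 -1;3.12 -2.44 -0.12 0 0 0 -1;3.12 -2.44 -0.12 0 0 0 -1;3.12 -2.44 -0.12 0 0 0 -1;3.12 -2.44 -0.12 0 0 0 -1;3.12 -2.44 -0.12 0 0 0 -1",
)

```text
clock: 1.7
eef_pos: [549.8, -47.2, 250.3]
tcp_rot: [-3.141, 0.0, 0.351]
contact_force: [0.9, -0.7, -0.4]
opening: 0.003
```

>>> jog_arm(
  increments="0 0 0 0 0 -0.1 -1;0 0 0 0 0 0.1 -1;0 0 0 0 0 0.1 -1;0 0 0 0 0 0.1 -1;0 0 0 0 0 0.1 -1;0 0 0 0 0 0.1 -1;0 0 0 0 0 0 -1;0 0 0 0 0 0 -1",
)

```text
clock: 2.5
eef_pos: [549.2, -48.8, 250.3]
tcp_rot: [-3.142, 0.0, -0.046]
contact_force: [0.9, -0.1, 0.0]
opening: -0.004
```

```bash
cat > w.py <<'E'
from h import *
from rig import r
import sys,pickle
n=sys.argv[1]
c=r.camera_info("wrist"); im=r.grab_frame("wrist")
cv2.imwrite(f"pics/{n}.png",cv2.resize(im[:,:,::-1],(798,598),interpolation=2)); pickle.dump((c,im),open(f"{n}.pkl","wb"))
E
python3 w.py w1
```

```text
(no output)
```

View pics/w1.png

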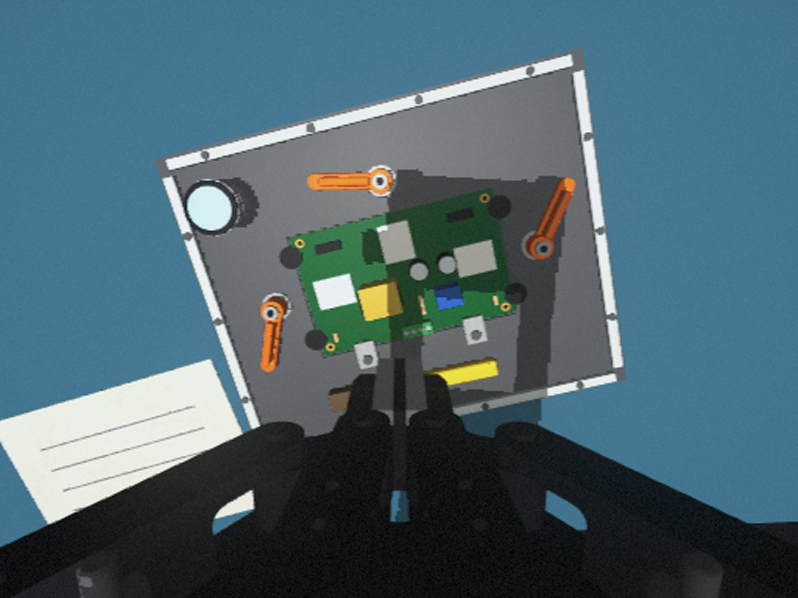

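Wrist view: far screw (380,181)/nose end (310,181); left screw (270,312)/nose end (268,370); right screw (543,247)/nose end (570,181); corners (158,158), (582,50), (624,378).

```bash
cat > fit.py <<'E'
from h import *
import pickle
c,im=pickle.load(open("w1.pkl","rb"))
S=[798/512,598/384]
M=[[130,160,12],[130,-160,12],[-130,-160,12],[75,0,34],[0,105,34],[0,-105,34]]
t=(np.array([[158,159],[582,49],[625,379],[380,181],[270,312.5],[543,247.5]])+.5)/S-.5
f=lambda p:(proj(c,p2w(p,M))-t).ravel()
o=least_squares(f,[536,-53,.19,0],loss="soft_l1"); p=o.x;print(p, np.round(o.fun.reshape(-1,2),1))
W=p2w(p,M)[3:]; print(W)
for i,(n,uv) in enumerate(dict(far=(314,181),left=(268,365),right=(569,186)).items()):
    q=ray(c,(np.array(uv)+.5)/S-.5,p[3]+20); d=q-W[i]; print(n,q,np.hypot(*d[:2]),"world ang",np.arctan2(d[1],d[0]))
E
python3 fit.py
```

```text
[ 5.34490192e+02 -5.14759971e+01  1.88921231e-01 -3.03949649e-01] [[-0.9 -0.2]
 [-0.2 -0.2]
 [-0.2 -0.3]
 [ 0.4  0.2]
 [ 0.9 -0.1]
 [-0.   0.7]]
[[ 608.15574694  -37.39103994   33.69605035]
 [ 514.77125196   51.65577975   33.69605035]
 [ 554.20913208 -154.60777401   33.69605035]]
far [610.44381235  12.46230611  19.69605035] 49.90582486910646 world ang 1.5249325871543755
left [466.26862432  63.60156933  19.69605035] 49.952044775066504 world ang 2.90010728680895
right [ 597.9510386  -176.59627269   19.69605035] 48.9576190157288 world ang -0.4657950969338864
```

```bash
cat > ap.py <<'E'
from h import *
from rig import r
import sys
C=dict(far=(608.2,-37.4),left=(514.8,51.7),right=(554.2,-154.6))[sys.argv[1]]
al,rho,off,z=map(float,sys.argv[2:6])
a=np.array([np.cos(al),np.sin(al)]);t=np.array([-a[1],a[0]])
T=np.r_[np.array(C)+rho*a-off*t,z]; print("target",T,"delta cm",delta(r,T).round(3), "q",r.sense()["qpos"].round(2), r.sense()["tcp_rot"])
E
python3 ap.py far 1.525 30 26 70
```

```text
target [635.54614943  -8.62174238  70.        ] delta cm [ 8.438 -4.41  18.028] q [-0.09  0.22  1.77  0.    1.15  1.53] [-3.14154136e+00  3.85774844e-04 -4.65688347e-02]
```

>>> jog_arm(
  increments="1.4 -0.73 3 0 0 0 -1;1.4 -0.73 3 0 0 0 -1;1.4 -0.73 3 0 0 0 -1;1.4 -0.74 3 0 0 0 -1;1.4 -0.74 3 0 0 0 -1;1.44 -0.74 3 0 0 0 -1;0 0 0 0 0 0 -1;0 0 0 0 0 0 -1",
)

```text
clock: 3.35
eef_pos: [635.3, -8.9, 70.1]
tcp_rot: [3.141, 0.002, -0.048]
contact_force: [0.1, -0.7, -0.1]
opening: 0.001
```

```bash
python3 w.py w2; python3 ap.py far 1.525 30 26 27
```

```text
target [635.54614943  -8.62174238  27.        ] delta cm [-0.027 -0.041  4.42 ] q [-0.02  0.55  1.72 -0.    0.87  1.6 ] [ 3.14153990e+00 -1.84691266e-05 -4.82621996e-02]
```

View pics/w2.png

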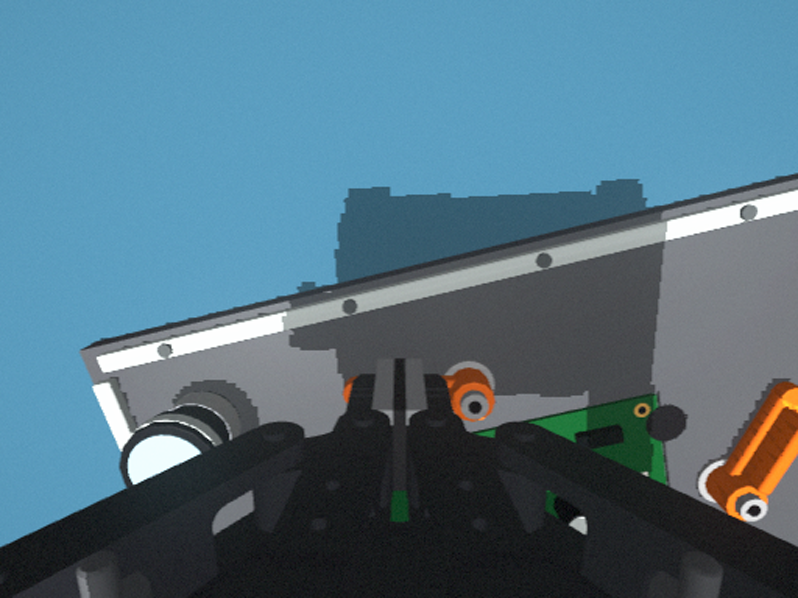

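>>> jog_arm(
  increments="0 0 1.1 0 0 0 -1;0 0 1.1 0 0 0 -1;0 0 1.1 0 0 0 -1;0 0 1.1 0 0 0 -1;0 0 0 0 0 0 -1;-0.3 0 0 0 0 0 -1;-0.3 0 0 0 0 0 -1;-0.3 0 0 0 0 0 -1",
)

```text
clock: 4.2
eef_pos: [626.9, -8.4, 26.9]
tcp_rot: [-3.142, -0.001, -0.049]
contact_force: [0.5, -0.8, 0.4]
opening: -0.002
```

```bash
python3 ap.py far 1.525 30 14 27
```

```text
target [623.55873105  -8.07237854  27.        ] delta cm [-0.335 -0.019 -0.009] q [-0.02  0.6   1.76 -0.    0.78  1.6 ] [-3.14158009e+00 -6.25158844e-04 -4.92053172e-02]
```

>>> jog_arm(
  increments="-0.33 0 0 0 0 0 -1;-0.306 -0.125 0 0 0 -0.1 -1;-0.306 -0.125 0 0 0 -0.1 -1;-0.306 -0.125 0 0 0 -0.1 -1;-0.306 -0.125 0 0 0 -0.1 -1;-0.306 -0.125 0 0 0 -0.1 -1;-0.306 -0.125 0 0 0 -0.1 -1;-0.306 -0.125 0 0 0 -0.1 -1",
)

```text
clock: 5.0
eef_pos: [602.0, -5.1, 27.1]
tcp_rot: [3.14, -0.002, 0.655]
contact_force: [2.1, 1.0, -0.7]
opening: 0.001
```

```bash
python3 w.py w3; python3 ap.py far 2.223 30 14 27
```

```text
target [601.11829797  -5.06040358  27.        ] delta cm [-0.015 -0.025  0.   ] q [-0.01  0.57  1.82  0.    0.75  0.9 ] [ 3.14051349e+00 -1.40311214e-03  6.60773391e-01]
```

View pics/w3.png

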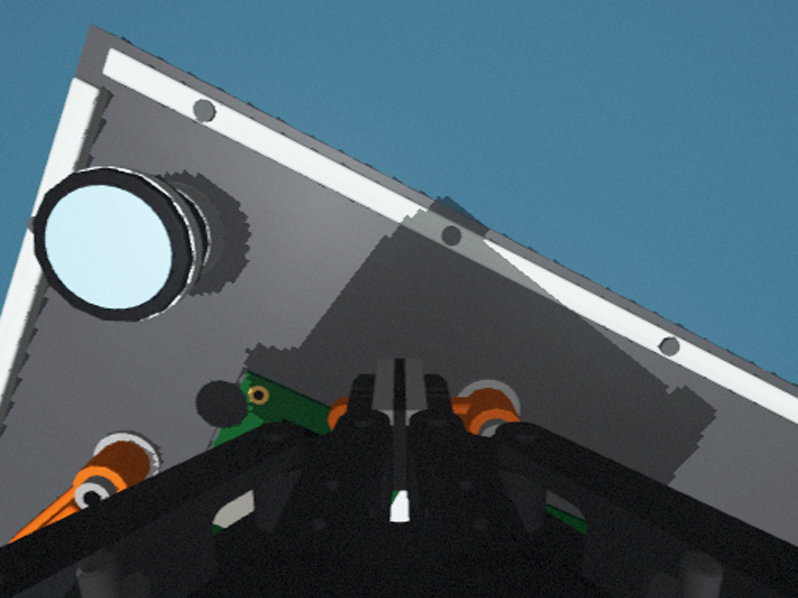

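Pushing works (2 N, arm moving with the tip). Continue.

>>> jog_arm(
  increments="-0.306 -0.125 0 0 0 -0.1 -1;-0.306 -0.125 0 0 0 -0.1 -1;-0.306 -0.125 0 0 0 -0.1 -1;-0.306 -0.125 0 0 0 -0.1 -1;-0.306 -0.125 0 0 0 -0.1 -1;-0.306 -0.125 0 0 0 -0.1 -1;-0.306 -0.125 0 0 0 -0.1 -1;-0.306 -0.125 0 0 0 -0.1 -1",
)

```text
clock: 5.85
eef_pos: [580.7, -19.8, 27.0]
tcp_rot: [3.14, -0.0, 1.453]
contact_force: [2.6, 1.3, 0.3]
opening: 0.0
```

```bash
python3 ap.py far 3.331 30 14 27
```

```text
target [576.10064405 -29.29868234  27.        ] delta cm [-0.999 -0.343 -0.002] q [-0.04  0.55  1.87  0.    0.72  0.08] [ 3.13994616e+00 -4.99974490e-04  1.45275336e+00]
```

>>> jog_arm(
  increments="-0.306 -0.125 0 0 0 -0.1 -1;-0.306 -0.125 0 0 0 -0.1 -1;-0.31 -0.12 0 0 0 -0.1 -1;0 0 0 0 0 0 -1;0 0 0 0 0 0 -1;0.5 0 0 0 0 0 -1;1.0 0 0 0 0 0 -1;1.0 0 0 0 0 0 -1",
)

```text
clock: 6.65
eef_pos: [571.4, -3.6, 26.4]
tcp_rot: [-3.141, -0.0, 1.75]
contact_force: [-0.5, -0.4, 0.0]
opening: -0.0
```

>>> jog_arm(
  increments="0 0 -4 0 0 0 -1;0 0 -4 0 0 0 -1;0 0 -4 0 0 0 -1;0 0 -4 0 0 0 -1;0 0 -4 0 0 0 -1;0 0 -2 0 0 0 -1;0 0 0 0 0 0 -1;0 0 0 0 0 0 -1",
)

```text
clock: 7.45
eef_pos: [571.4, -3.8, 246.2]
tcp_rot: [3.142, -0.0, 1.751]
contact_force: [-0.5, 0.2, 0.0]
opening: -0.004
```

```bash
python3 w.py w4;python3 ap.py left 2.9 30 26 60
```

```text
target [491.89173761  84.12239217  60.        ] delta cm [10.071 -6.16  18.544] q [-0.01  0.26  1.74  0.    1.15 -0.19] [-3.13989781e+00 -3.88932989e-04  1.75097476e+00]
```

View pics/w4.png

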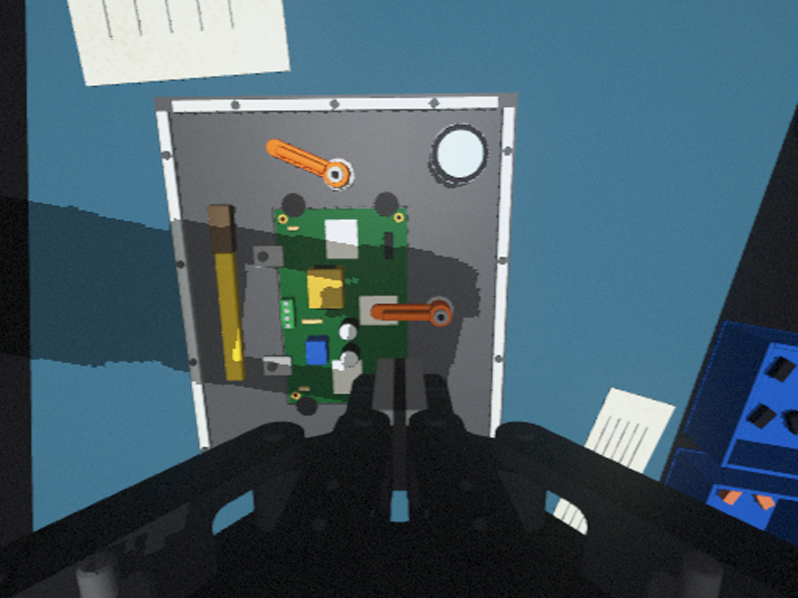

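The far arm now lies over its patch: screw (440,316), nose end (373,312). Measure the angle, re-fitting the pallet in this image.

```bash
cat > fit2.py <<'E'
from h import *
import pickle
S=[798/512,598/384]
def go(n,M,t,z=None):
    c,im=pickle.load(open(n+".pkl","rb"))
    t=(np.array(t)+.5)/S-.5
    f=lambda p:(proj(c,p2w(p,M))-t).ravel()
    o=least_squares(f,[536,-53,.19,0],loss="soft_l1"); print(o.x.round(3), np.round(o.fun.reshape(-1,2),1).tolist())
    return c,o.x
def arm(c,p,Cp,uv,h=10):
    """nose-end pixel at height h above face -> pallet-frame angle about screw"""
    q=ray(c,(np.array(uv)+.5)/S-.5,p[3]+12+h)-[p[0],p[1],0]; cs,s=np.cos(p[2]),np.sin(p[2])
    d=np.array([cs*q[0]+s*q[1],-s*q[0]+cs*q[1]])-Cp; print("len",np.hypot(*d),"pallet angle deg",np.degrees(np.arctan2(d[1],d[0])))
def crop(n,x0,y0,x1,y1,k):
    c,im=pickle.load(open(n+".pkl","rb")); cv2.imwrite(f"pics/{n}_c.png",cv2.resize(im[y0:y1,x0:x1,::-1],None,fx=k,fy=k,interpolation=cv2.INTER_CUBIC))
E
python3 - <<'E'
from fit2 import *
c,p=go("w4",[[130,160,12],[-130,160,12],[75,0,34],[0,105,34]],[[517,94],[156,97],[440,316.5],[336,174.5]])
arm(c,p,[75,0],[373,312])
arm(c,p,[0,105],[268,146])
crop("w4",215,175,300,225,8)
E
```

```text
[ 5.34743e+02 -5.13210e+01  1.87000e-01 -1.24400e+00] [[0.1, -0.0], [0.1, 0.0], [0.0, -0.1], [-0.2, 0.0]]
len 51.60088760300073 pallet angle deg 179.50352353405484
len 53.363862378556945 pallet angle deg 157.75156245281798
```

View pics/w4_c.png

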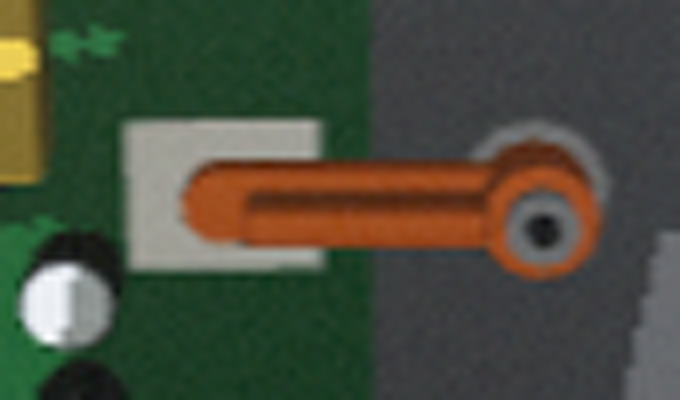

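>>> jog_arm(
  increments="0 0 0 0 0 0.1 -1;0 0 0 0 0 0.1 -1;0 0 0 0 0 0.1 -1;0 0 0 0 0 0.1 -1;0 0 4 0 0 0 -1;0 0 4 0 0 0 -1;0 0 0 0 0 0 -1;0 0 0 0 0 0 -1",
)

```text
clock: 8.3
eef_pos: [570.7, -4.3, 165.5]
tcp_rot: [-3.138, 0.001, 1.351]
contact_force: [-0.4, -0.5, 0.7]
opening: -0.001
```

```bash
python3 ap.py left 2.92 30 26 27
```

```text
target [491.24791449  83.6577732   27.        ] delta cm [ 6.863 -9.629 13.876] q [-0.01  0.34  1.81  0.    0.99  0.21] [-3.13805352e+00  7.28309115e-04  1.35081186e+00]
```

>>> jog_arm(
  increments="1.72 -2.41 1.5 0 0 0 -1;1.72 -2.41 1.5 0 0 0 -1;1.71 -2.41 1.5 0 0 0 -1;1.71 -2.4 1.5 0 0 0 -1;0 0 2 0 0 0 -1;0 0 2 0 0 0 -1;0 0 2 0 0 0 -1;0 0 0 0 0 0 -1",
)

```text
clock: 9.1
eef_pos: [492.7, 83.6, 46.2]
tcp_rot: [-3.141, 0.0, 1.351]
contact_force: [0.6, 0.2, 0.1]
opening: 0.002
```

```bash
python3 w.py w5; python3 ap.py left 2.92 30 26 27
```

```text
target [491.24791449  83.6577732   27.        ] delta cm [-0.044 -0.199  2.019] q [0.16 0.43 2.04 0.   0.68 0.38] [ 3.14158072e+00 -3.07027016e-05  1.35083587e+00]
```

View pics/w5.png

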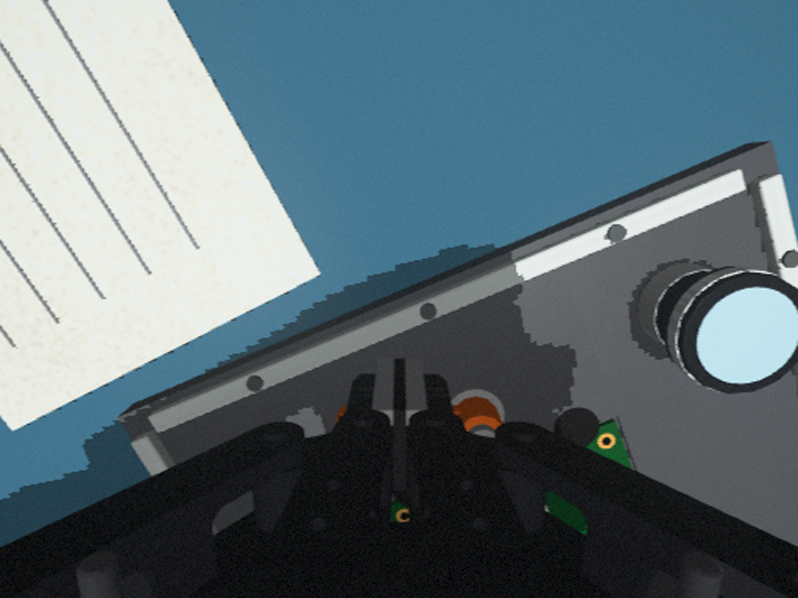

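>>> jog_arm(
  increments="0 -0.1 1 0 0 0 -1;0 -0.1 0.95 0 0 0 -1;0 0 0 0 0 0 -1;-0.3 0 0 0 0 0 -1;-0.3 0 0 0 0 0 -1;-0.3 0 0 0 0 0 -1;-0.3 0 0 0 0 0 -1;0 0 0 0 0 0 -1",
)

```text
clock: 9.95
eef_pos: [488.2, 71.8, 27.1]
tcp_rot: [3.141, -0.0, 1.35]
contact_force: [-0.4, -0.1, 0.2]
opening: -0.0
```

```bash
python3 ap.py left 2.92 30 14 27
```

```text
target [488.61051114  71.95118943  27.        ] delta cm [0.022 0.04  0.014] q [0.14 0.46 2.06 0.   0.63 0.36] [ 3.14137534e+00 -1.06436705e-04  1.35028280e+00]
```

>>> jog_arm(
  increments="-0.306 -0.125 0 0 0 -0.1 -1;-0.306 -0.125 0 0 0 -0.1 -1;-0.306 -0.125 0 0 0 -0.1 -1;-0.306 -0.125 0 0 0 -0.1 -1;-0.306 -0.125 0 0 0 -0.1 -1;-0.306 -0.125 0 0 0 -0.1 -1;-0.306 -0.125 0 0 0 -0.1 -1;-0.306 -0.125 0 0 0 -0.1 -1",
)

```text
clock: 10.75
eef_pos: [481.2, 47.3, 27.0]
tcp_rot: [-3.141, -0.001, 2.155]
contact_force: [-0.9, 1.3, 1.2]
opening: 0.001
```

```bash
python3 ap.py left 3.72 30 14 27
```

```text
target [482.02629331  47.0219502   27.        ] delta cm [-0.071  0.057  0.003] q [ 0.09  0.45  2.08  0.    0.62 -0.49] [-3.14111331e+00 -5.89460859e-04  2.15464762e+00]
```

>>> jog_arm(
  increments="-0.306 -0.125 0 0 0 -0.1 -1;-0.306 -0.125 0 0 0 -0.1 -1;-0.306 -0.125 0 0 0 -0.1 -1;-0.306 -0.125 0 0 0 -0.1 -1;-0.306 -0.125 0 0 0 -0.1 -1;-0.306 -0.125 0 0 0 -0.1 -1;-0.306 -0.125 0 0 0 -0.1 -1;-0.306 -0.125 0 0 0 -0.1 -1",
)

```text
clock: 11.55
eef_pos: [493.7, 25.0, 26.7]
tcp_rot: [-3.141, -0.002, 2.955]
contact_force: [-2.2, -1.0, 0.8]
opening: -0.001
```

```bash
python3 ap.py left 4.9 30 14 27
```

```text
target [506.64103451  19.61524845  27.        ] delta cm [-1.37  -0.289 -0.028] q [ 0.05  0.46  2.05 -0.    0.63 -1.34] [-3.14098124e+00 -2.25526311e-03  2.95488405e+00]
```

>>> jog_arm(
  increments="-0.33 -0.1 0 0 0 -0.1 -1;-0.33 -0.1 0 0 0 -0.1 -1;-0.33 -0.08 0 0 0 -0.1 -1;-0.28 -0.05 0 0 0 -0.075 -1;0 0 0 0 0 0 -1;0 0 0 0 0 0 -1;0 0 0 0 0 0 -1;0 0 0 0 0 0 -1",
)

```text
clock: 12.35
eef_pos: [506.9, 21.3, 26.9]
tcp_rot: [3.142, -0.0, -2.958]
contact_force: [-1.7, -1.8, -0.9]
opening: 0.001
```

```bash
python3 ap.py left 4.9 30 14 27
```

```text
target [506.64103451  19.61524845  27.        ] delta cm [ 0.061 -0.165 -0.006] q [ 0.04  0.47  2.03 -0.    0.64 -1.71] [ 3.14155969e+00 -4.33245755e-04 -2.95838427e+00]
```

>>> jog_arm(
  increments="0.5 0 0 0 0 0 -1;1 0 0 0 0 0 -1;0 0 -3 0 0 0 -1;0 0 -4 0 0 0 -1;0 0 -5 0 0 0 -1;0 0 -5 0 0 0 -1;0 0 -5 0 0 0 -1;0 0 0 0 0 0 -1",
)

```text
clock: 13.15
eef_pos: [495.6, 18.7, 253.7]
tcp_rot: [-3.14, 0.011, -2.958]
contact_force: [0.5, -0.2, -0.6]
opening: -0.001
```

```bash
python3 w.py w6;python3 ap.py right -0.466 30 26 60
```

```text
target [ 569.31895451 -191.30718205   60.        ] delta cm [ -3.422 -22.003  19.098] q [ 0.03  0.12  1.89  0.    1.12 -1.72] [-3.14061078  0.00722995 -2.95754969]
```

View pics/w6.png

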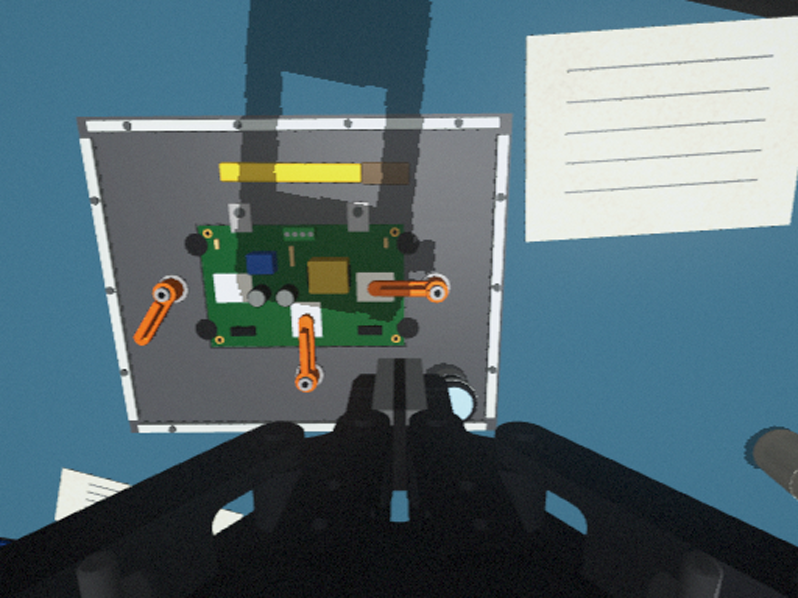

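```bash
python3 - <<'E'
from fit2 import *
c,p=go("w6",[[-130,160,12],[-130,-160,12],[130,-160,12],[75,0,34],[0,105,34],[0,-105,34]],[[512,114],[77,118],[132,433],[305,384],[437,293],[162,294]])
arm(c,p,[75,0],[306,317]); arm(c,p,[0,105],[369,289]);arm(c,p,[0,-105],[140,342])
crop("w6",180,165,300,255,6)
E
```

```text
[ 5.35436e+02 -5.08530e+01  1.92000e-01  7.81000e-01] [[-0.1, -0.2], [0.0, -0.3], [-0.1, -0.5], [0.2, 0.2], [-0.1, 0.1], [0.1, 0.8]]
len 53.00966601879067 pallet angle deg 178.32948657072376
len 52.52128520188092 pallet angle deg -90.71528674998315
len 51.455853982100066 pallet angle deg -34.91575937832519
```

View pics/w6_c.png

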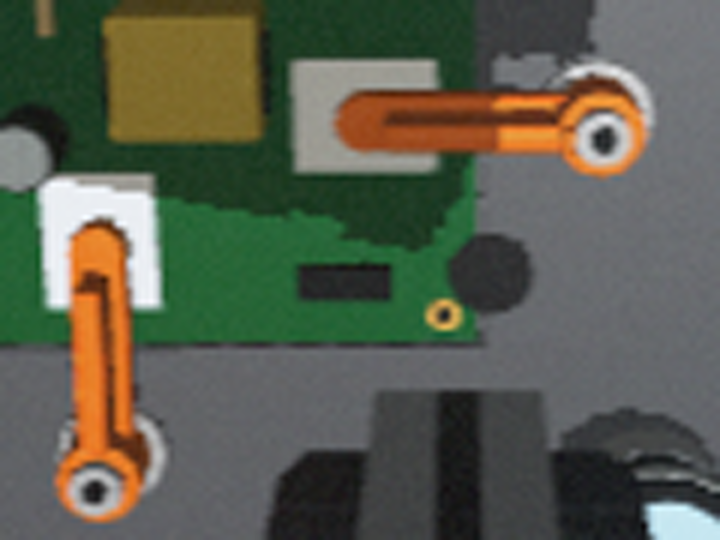

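>>> jog_arm(
  increments="0 0 0 0 0 0.14 -1;0 0 0 0 0 0.14 -1;0 0 0 0 0 0.14 -1;0 0 0 0 0 0.14 -1;0 0 0 0 0 0.14 -1;0 0 0 0 0 0.14 -1;0 0 0 0 0 0.14 -1;0 0 0 0 0 0.14 -1",
)

```text
clock: 14.0
eef_pos: [491.2, 18.6, 245.4]
tcp_rot: [-3.14, -0.001, 2.2]
contact_force: [-0.3, 0.3, -0.1]
opening: -0.001
```

>>> jog_arm(
  increments="0 0 0 0 0 0.14 -1;0 0 0 0 0 0.14 -1;0 0 0 0 0 0.14 -1;0 0 0 0 0 0.14 -1;0 0 0 0 0 0.14 -1;0 0 0 0 0 0.14 -1;0 0 0 0 0 0.14 -1;0 0 0 0 0 0.1 -1",
)

```text
clock: 14.8
eef_pos: [491.1, 18.5, 245.4]
tcp_rot: [-3.139, 0.001, 1.12]
contact_force: [1.3, -0.0, 0.0]
opening: 0.004
```

```bash
python3 ap.py right -0.44 30 26 27
```

```text
target [ 570.2681238 -190.9017272   27.       ] delta cm [-15.383  16.294  21.817] q [0.03 0.13 1.89 0.   1.12 0.49] [-3.13934941e+00  1.10953910e-03  1.12013073e+00]
```

>>> jog_arm(
  increments="-1.92 2.04 1.2 0 0 0 -1;-1.92 2.04 1.2 0 0 0 -1;-1.92 2.04 1.2 0 0 0 -1;-1.92 2.04 1.2 0 0 0 -1;-1.92 2.04 1.2 0 0 0 -1;-1.92 2.04 1.2 0 0 0 -1;-1.92 2.04 1.2 0 0 0 -1;-1.94 2.02 1.2 0 0 0 -1",
)

```text
clock: 15.6
eef_pos: [572.3, -191.0, 148.8]
tcp_rot: [-3.139, 0.0, 1.126]
contact_force: [0.9, 1.0, 0.1]
opening: 0.001
```

>>> jog_arm(
  increments="0 0 2 0 0 0 -1;0 0 2 0 0 0 -1;0 0 2 0 0 0 -1;0 0 2 0 0 0 -1;0 0 1 0 0 0 -1;0 0 1 0 0 0 -1;0 0 0 0 0 0 -1;0 0 0 0 0 0 -1",
)

```text
clock: 16.4
eef_pos: [573.5, -190.4, 51.2]
tcp_rot: [3.141, -0.0, 1.126]
contact_force: [0.5, 0.3, -0.3]
opening: 0.001
```

```bash
python3 w.py w7; python3 ap.py right -0.44 30 26 27
```

```text
target [ 570.2681238 -190.9017272   27.       ] delta cm [-0.196 -0.313  2.464] q [-0.32  0.54  1.81  0.    0.8   0.12] [ 3.14058113e+00 -1.72723061e-04  1.12586541e+00]
```

View pics/w7.png

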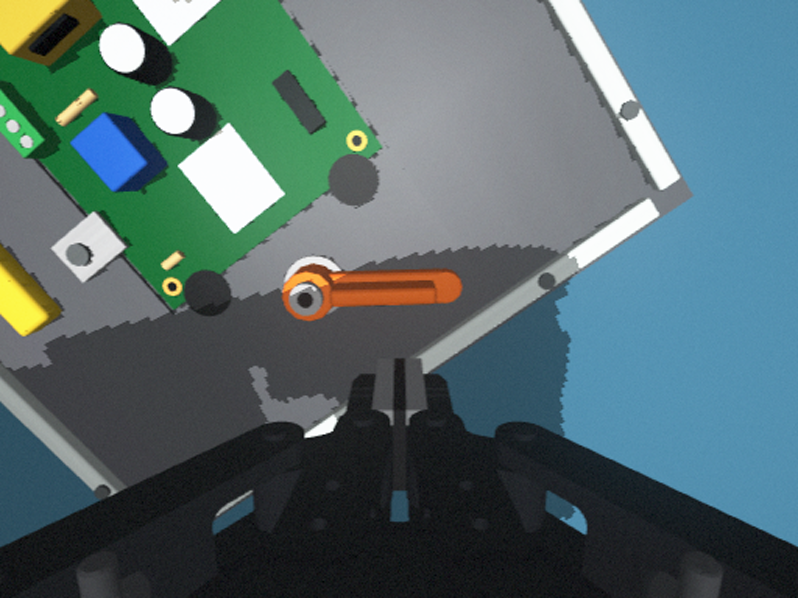

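>>> jog_arm(
  increments="-0.1 -0.15 1.2 0 0 0 -1;-0.1 -0.15 1.2 0 0 0 -1;0 0 0 0 0 0 -1;0.3 0 0 0 0 0 -1;0.3 0 0 0 0 0 -1;0.3 0 0 0 0 0 -1;0.3 0 0 0 0 0 -1;0 0 0 0 0 0 -1",
)

```text
clock: 17.25
eef_pos: [575.4, -179.6, 27.2]
tcp_rot: [3.141, -0.0, 1.126]
contact_force: [0.3, -0.4, 0.2]
opening: -0.002
```

```bash
python3 ap.py right -0.44 30 14 27
```

```text
target [ 575.37939739 -180.04470724   27.        ] delta cm [-0.039  0.011  0.023] q [-0.31  0.57  1.82  0.    0.75  0.14] [ 3.14111751e+00 -1.29981896e-04  1.12628216e+00]
```

Rotate: total 3.33−1.126 = 2.20 rad.

>>> jog_arm(
  increments="0.306 0.125 0 0 0 -0.1 -1;0.306 0.125 0 0 0 -0.1 -1;0.306 0.125 0 0 0 -0.1 -1;0.306 0.125 0 0 0 -0.1 -1;0.306 0.125 0 0 0 -0.1 -1;0.306 0.125 0 0 0 -0.1 -1;0.306 0.125 0 0 0 -0.1 -1;0.306 0.125 0 0 0 -0.1 -1",
)

```text
clock: 18.05
eef_pos: [587.0, -157.7, 27.1]
tcp_rot: [-3.141, 0.001, 1.93]
contact_force: [-0.4, -2.8, 0.1]
opening: -0.002
```

```bash
python3 ap.py right 0.36 30 14 27
```

```text
target [ 587.20874398 -157.13432853   27.        ] delta cm [0.044 0.036 0.012] q [-0.26  0.58  1.81 -0.    0.76 -0.62] [-3.14142361e+00  8.06348049e-04  1.93034284e+00]
```

>>> jog_arm(
  increments="0.306 0.125 0 0 0 -0.1 -1;0.306 0.125 0 0 0 -0.1 -1;0.306 0.125 0 0 0 -0.1 -1;0.306 0.125 0 0 0 -0.1 -1;0.306 0.125 0 0 0 -0.1 -1;0.306 0.125 0 0 0 -0.1 -1;0.306 0.125 0 0 0 -0.1 -1;0.306 0.125 0 0 0 -0.1 -1",
)

```text
clock: 18.85
eef_pos: [579.9, -133.3, 27.4]
tcp_rot: [-3.141, 0.002, 2.73]
contact_force: [1.0, -3.3, -0.0]
opening: -0.001
```

>>> jog_arm(
  increments="0.306 0.125 0 0 0 -0.1 -1;0.306 0.125 0 0 0 -0.1 -1;0.306 0.125 0 0 0 -0.1 -1;0 0 0 0 0 0 -1;0 0 0 0 0 0 -1;0 0 0 0 0 0 -1;0 0 0 0 0 0 -1;0 0 0 0 0 0 -1",
)

```text
clock: 19.65
eef_pos: [571.7, -126.4, 27.1]
tcp_rot: [3.142, 0.001, 3.025]
contact_force: [2.6, -0.5, 1.0]
opening: 0.004
```

```bash
python3 ap.py right 1.76 30 14 27
```

```text
target [ 562.30785527 -122.50229474   27.        ] delta cm [0.983 0.279 0.011] q [-0.22  0.55  1.86  0.    0.73 -1.67] [3.14156306e+00 5.54404988e-04 3.02496577e+00]
```

>>> jog_arm(
  increments="0.306 0.12 0 0 0 -0.1 -1;0.306 0.12 0 0 0 -0.1 -1;0.31 0.06 0 0 0 -0.1 -1;0.04 0 0 0 0 0 -1;0 0 0 0 0 0 -1;0 0 0 0 0 0 -1;0 0 0 0 0 0 -1;0 0 0 0 0 0 -1",
)

```text
clock: 20.45
eef_pos: [561.8, -123.2, 26.9]
tcp_rot: [3.141, -0.0, -2.958]
contact_force: [2.7, 1.0, 1.7]
opening: 0.002
```

```bash
python3 ap.py right 1.76 30 14 27
```

```text
target [ 562.30785527 -122.50229474   27.        ] delta cm [-0.06   0.065 -0.013] q [-0.22  0.54  1.88  0.    0.72 -1.97] [ 3.14139688e+00 -3.18310214e-04 -2.95823267e+00]
```

>>> jog_arm(
  increments="-0.5 0 0 0 0 0 -1;-1 0 0 0 0 0 -1;0 0 -3 0 0 0 -1;0 0 -4 0 0 0 -1;0 0 -5 0 0 0 -1;-1.5 -2 -5 0 0 0 -1;-2 -3 -5 0 0 0 -1;-2 -3 0 0 0 0 -1",
)

```text
clock: 21.25
eef_pos: [642.6, -183.4, 239.8]
tcp_rot: [-3.137, 0.009, -2.957]
contact_force: [0.4, -0.5, -0.0]
opening: -0.001
```

```bash
python3 w.py w8
```

```text
(no output)
```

View pics/w8.png

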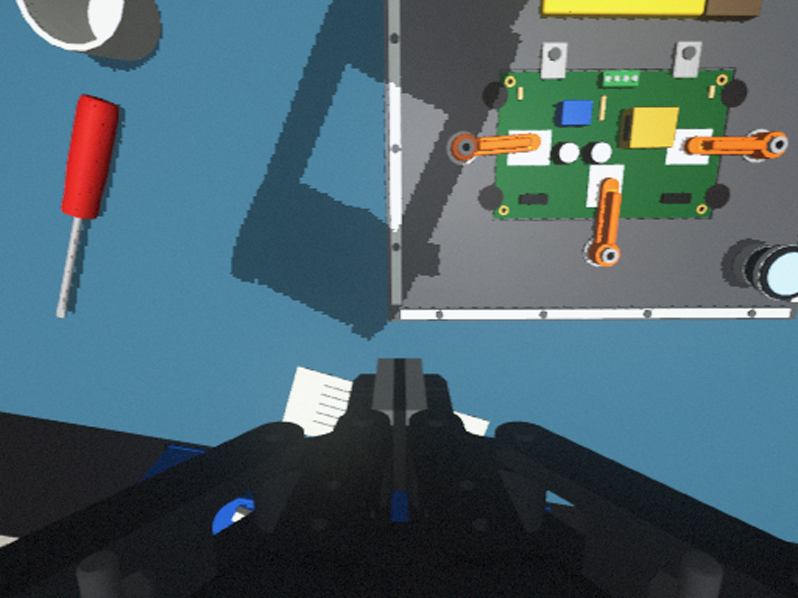

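>>> jog_arm(
  increments="2 3 0 0 0 0 -1;2 3 0 0 0 0 -1;2 3 0 0 0 0 -1;0 3 0 0 0 0 -1;0 1 0 0 0 0 -1;0 0 0 0 0 0 -1;0 0 0 0 0 0 -1;0 0 0 0 0 0 -1",
)

```text
clock: 22.1
eef_pos: [556.5, -66.6, 232.1]
tcp_rot: [-3.141, -0.0, -2.958]
contact_force: [0.5, 0.1, 0.5]
opening: 0.001
```

```bash
python3 w.py w9
```

```text
(no output)
```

View pics/w9.png

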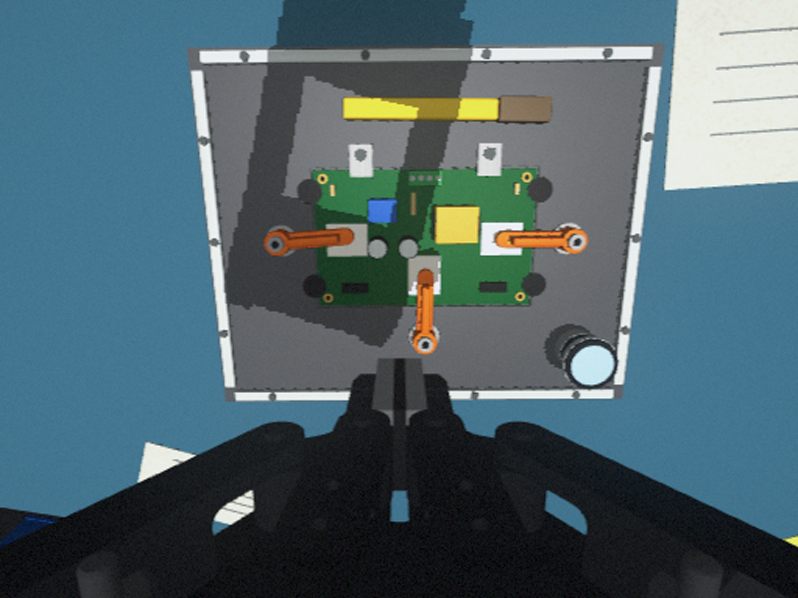

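```bash
python3 - <<'E'
from fit2 import *
c,p=go("w9",[[-130,160,12],[-130,-160,12],[130,-160,12],[130,160,12],[75,0,34],[0,105,34],[0,-105,34]],[[663,43],[189,48],[227,402],[622,399],[425,345],[576,241.5],[276,243]])
arm(c,p,[75,0],[426,270]); arm(c,p,[0,105],[497,239]);arm(c,p,[0,-105],[354,236])
# predicted nose-end at ideal
for C,d in (([75,0],[-1,0]),([0,105],[0,-1]),([0,-105],[0,1])):
    print((proj(c,p2w(p,[[C[0]+54*d[0],C[1]+54*d[1],22]]))+.5)*S-.5)
crop("w9",170,130,380,235,3.8)
E
```

```text
[ 5.3504e+02 -5.0546e+01  1.9200e-01  7.2600e-01] [[0.4, 0.4], [-0.7, 0.1], [-0.3, -0.7], [-0.3, -0.8], [0.4, -0.3], [0.5, 0.2], [-0.1, 0.9]]
len 53.53175209870999 pallet angle deg 179.3383310785058
len 53.31730848813415 pallet angle deg -90.88735114286942
len 53.79121447579227 pallet angle deg 94.14594324368994
[[425.15983735 269.37449462]]
[[495.99547292 240.15180682]]
[[354.65963315 241.38622589]]
```

View pics/w9_c.png

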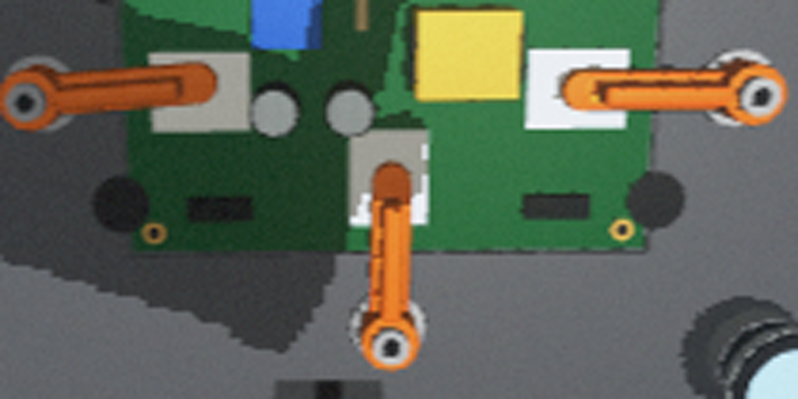

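Far (179.3°) and left (−90.9°) are good, but the right arm sits about 4° past (94.1°, nose 3.5 mm off). I'll nudge it back from the other side.

```bash
sed -i 's/right=(554.2,-154.6)/right=(555.1,-153.6)/' ap.py; python3 ap.py right 1.762 35 -26 27
```

```text
target [ 522.92239186 -124.17889304   27.        ] delta cm [ 4.333 -5.046 20.51 ] q [-0.12  0.25  1.77 -0.    1.12 -1.88] [-3.14137314e+00 -2.33208188e-04 -2.95822943e+00]
```

>>> jog_arm(
  increments="1.44 -1.68 2 0 0 0 -1;1.44 -1.68 2 0 0 0 -1;1.45 -1.69 2 0 0 0 -1;0 0 3 0 0 0 -1;0 0 3 0 0 0 -1;0 0 3 0 0 0 -1;0 0 0 0 0 0 -1;0 0 0 0 0 0 -1",
)

```text
clock: 22.95
eef_pos: [522.6, -123.7, 82.3]
tcp_rot: [3.141, -0.001, -2.958]
contact_force: [0.7, 0.8, 0.8]
opening: 0.002
```

```bash
python3 w.py w10; python3 ap.py right 1.762 35 -24 27
```

```text
target [ 524.88594426 -123.7988115    27.        ] delta cm [-0.144 -0.025  5.621] q [-0.24  0.41  1.94 -0.    0.79 -1.99] [-3.14121960e+00  7.72259999e-04 -2.95787985e+00]
```

View pics/w10.png

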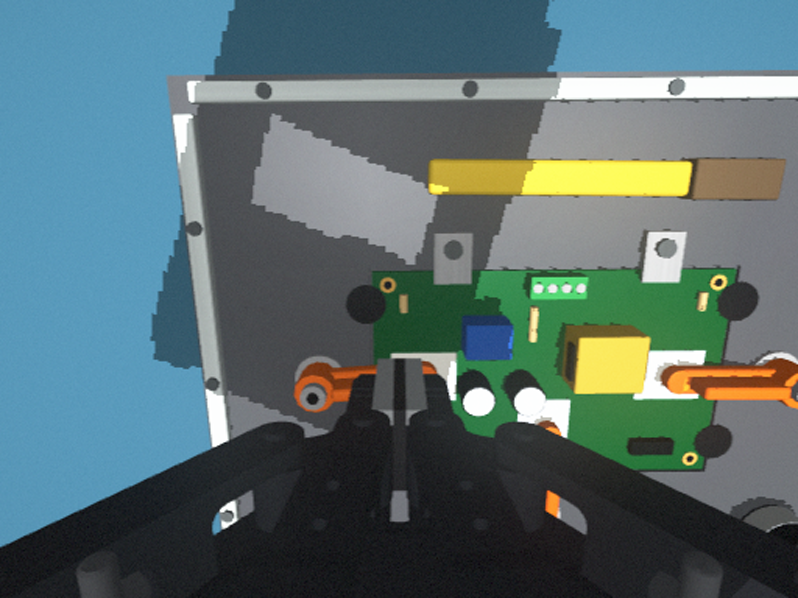

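>>> jog_arm(
  increments="0 0 2 0 0 0 -1;0 0 2 0 0 0 -1;0 0 1 0 0 0 -1;0 0 0.55 0 0 0 -1;0 0 0 0 0 0 -1;-0.3 0 0 0 0 0 -1;-0.3 0 0 0 0 0 -1;0 0 0 0 0 0 -1",
)

```text
clock: 23.8
eef_pos: [529.6, -122.2, 27.5]
tcp_rot: [-3.141, 0.002, -2.957]
contact_force: [-0.1, -0.5, 0.2]
opening: 0.0
```

```bash
python3 ap.py right 1.762 35 -14 27
```

```text
target [ 534.70370626 -121.8984038    27.        ] delta cm [-0.505 -0.061  0.046] q [-0.23  0.51  1.95  0.    0.68 -1.98] [-3.14094492e+00  1.53103055e-03 -2.95723922e+00]
```

>>> jog_arm(
  increments="-0.1 0 0 0 0 0 -1;-0.1 0 0 0 0 0 -1;-0.1 0 0 0 0 0 -1;-0.1 0 0 0 0 0 -1;-0.07 0 0 0 0 0 -1;0 0 0 0 0 0 -1;0 0 0 0 0 0 -1;0 0 0 0 0 0 -1",
)

```text
clock: 24.6
eef_pos: [532.9, -121.2, 26.7]
tcp_rot: [3.141, -0.0, -2.957]
contact_force: [-0.7, 0.6, 1.2]
opening: -0.001
```

```bash
python3 ap.py right 1.762 35 -14 27
```

```text
target [ 534.70370626 -121.8984038    27.        ] delta cm [-0.163 -0.098 -0.032] q [-0.23  0.51  1.94  0.    0.69 -1.98] [ 3.14142016e+00 -3.42819194e-04 -2.95737057e+00]
```

>>> jog_arm(
  increments="0.5 0 0 0 0 0 -1;0.8 0 0 0 0 0 -1;0 0 -3 0 0 0 -1;-1.5 1.5 -4 0 0 0 -1;-2 2 -5 0 0 0 -1;-1 1.5 -5 0 0 0 -1;0 0 -3 0 0 0 -1;0 0 0 0 0 0 -1",
)

```text
clock: 25.4
eef_pos: [555.3, -70.3, 222.0]
tcp_rot: [-3.139, 0.008, -2.957]
contact_force: [1.1, 0.1, 0.2]
opening: 0.001
```

>>> jog_arm(
  increments="0 0 0 0 0 0 -1;0 0 0 0 0 0 -1;0 0 0 0 0 0 -1;0 0 0 0 0 0 -1;0 0 0 0 0 0 -1;0 0 0 0 0 0 -1;0 0 0 0 0 0 -1;0 0 0 0 0 0 -1",
)

```text
clock: 26.2
eef_pos: [553.0, -70.3, 217.3]
tcp_rot: [3.142, -0.0, -2.957]
contact_force: [0.8, 0.8, 0.2]
opening: 0.003
```

```bash
python3 w.py w11
```

```text
(no output)
```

View pics/w11.png

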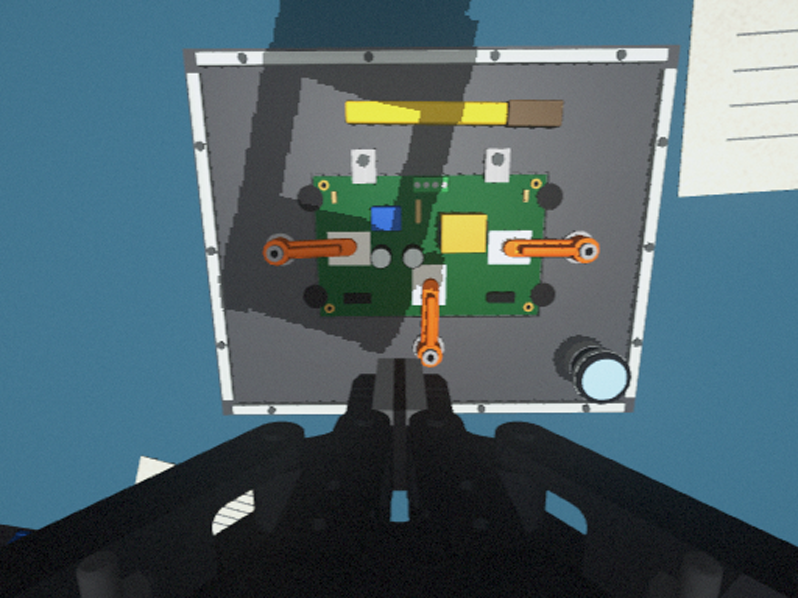

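```bash
python3 - <<'E'
from fit2 import *
c,p=go("w11",[[-130,160,12],[-130,-160,12],[130,-160,12],[130,160,12],[75,0,34],[0,105,34],[0,-105,34]],[[679,44],[184,48],[223,414],[634,412],[431,357.5],[587,251.5],[274,252.5]])
arm(c,p,[75,0],[429.5,280]); arm(c,p,[0,105],[505,246.5]);arm(c,p,[0,-105],[356,247])
for C,d in (([75,0],[-1,0]),([0,105],[0,-1]),([0,-105],[0,1])):
    print((proj(c,p2w(p,[[C[0]+54*d[0],C[1]+54*d[1],22]]))+.5)*S-.5)
crop("w11",170,130,390,240,3.6)
E
```

```text
[ 5.34757e+02 -5.08560e+01  1.90000e-01  1.45200e+00] [[0.5, 0.4], [-0.7, 0.2], [0.1, -0.0], [-0.8, -0.4], [-0.5, -0.3], [0.8, -0.3], [0.3, 0.4]]
len 53.25569281191742 pallet angle deg -179.6769442286153
len 53.300082740229435 pallet angle deg -91.73556191670806
len 53.650850563114986 pallet angle deg 92.10129164647189
[[429.93630987 278.96258089]]
[[503.83976309 248.82589113]]
[[356.63953414 249.82000653]]
```

View pics/w11_c.png

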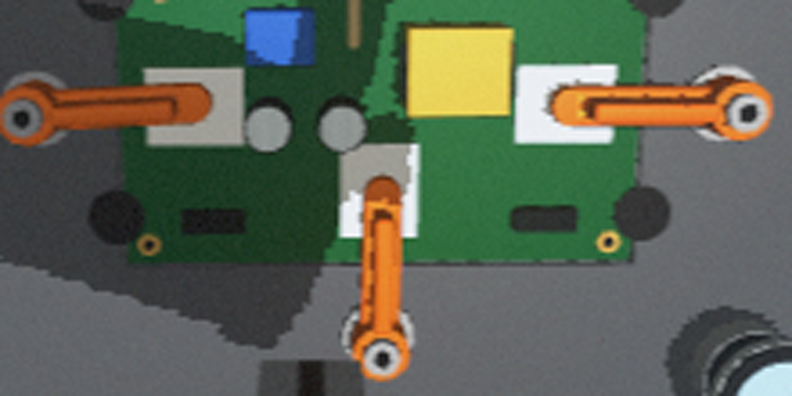

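Right arm is now about 1.5–2° past square; one more tiny nudge (~1.3 mm further than before).

```bash
python3 ap.py right 1.762 35 -22 27
```

```text
target [ 526.84949666 -123.41872996   27.        ] delta cm [ 3.542 -4.746 19.031] q [-0.13  0.26  1.79  0.    1.08 -1.88] [ 3.14155862e+00  3.98428522e-05 -2.95744824e+00]
```

>>> jog_arm(
  increments="1.3 -1.6 2 0 0 0 -1;1.3 -1.6 3 0 0 0 -1;1.3 -1.55 3 0 0 0 -1;0 0 3 0 0 0 -1;0 0 3 0 0 0 -1;0 0 0 0 0 0 -1;0 0 0 0 0 0 -1;0 0 0 0 0 0 -1",
)

```text
clock: 27.05
eef_pos: [524.5, -124.3, 78.9]
tcp_rot: [-3.141, 0.002, -2.957]
contact_force: [-0.3, 0.1, -0.1]
opening: -0.001
```

```bash
python3 ap.py right 1.762 35 -22 27
```

```text
target [ 526.84949666 -123.41872996   27.        ] delta cm [-0.237  0.044  5.187] q [-0.24  0.42  1.94  0.    0.78 -1.99] [-3.14068005e+00  2.05895076e-03 -2.95711062e+00]
```

>>> jog_arm(
  increments="0 0 2 0 0 0 -1;0 0 2 0 0 0 -1;0 0 1.15 0 0 0 -1;0 0 0 0 0 0 -1;-0.2 0 0 0 0 0 -1;-0.2 0 0 0 0 0 -1;0 0 0 0 0 0 -1;0 0 0 0 0 0 -1",
)

```text
clock: 27.85
eef_pos: [527.7, -123.4, 26.4]
tcp_rot: [-3.141, 0.001, -2.957]
contact_force: [0.3, 0.5, 0.2]
opening: 0.003
```

```bash
python3 ap.py right 1.762 35 -14 27
```

```text
target [ 534.70370626 -121.8984038    27.        ] delta cm [-0.717  0.024 -0.062] q [-0.23  0.51  1.95  0.    0.68 -1.99] [-3.14120834e+00  8.72602969e-04 -2.95730596e+00]
```

>>> jog_arm(
  increments="-0.15 0 0 0 0 0 -1;-0.15 0 0 0 0 0 -1;-0.1 0 0 0 0 0 -1;-0.1 0 0 0 0 0 -1;-0.1 0 0 0 0 0 -1;-0.1 0 0 0 0 0 -1;0 0 0 0 0 0 -1;0 0 0 0 0 0 -1",
)

```text
clock: 28.65
eef_pos: [533.9, -122.0, 25.7]
tcp_rot: [3.141, -0.0, -2.957]
contact_force: [-1.5, 0.5, -0.2]
opening: 0.0
```

```bash
python3 ap.py right 1.762 35 -14 27
```

```text
target [ 534.70370626 -121.8984038    27.        ] delta cm [-0.081 -0.001 -0.127] q [-0.23  0.52  1.94  0.    0.69 -1.98] [ 3.14141447e+00 -3.80219993e-04 -2.95730365e+00]
```

>>> jog_arm(
  increments="-0.05 0 0 0 0 0 -1;0 0 0 0 0 0 -1;0 0 0 0 0 0 -1;0 0 0 0 0 0 -1;0.4 0 0 0 0 0 -1;0.8 0 0 0 0 0 -1;0 0 -3 0 0 0 -1;0 0 -4 0 0 0 -1",
)

```text
clock: 29.45
eef_pos: [520.6, -124.0, 94.9]
tcp_rot: [3.14, -0.004, -2.958]
contact_force: [0.2, 0.1, -0.2]
opening: -0.002
```

>>> jog_arm(
  increments="-1.5 1.5 -4 0 0 0 -1;-2 2 -5 0 0 0 -1;-1 1.5 -5 0 0 0 -1;0 0 0 0 0 0 -1;0 0 0 0 0 0 -1;0 0 0 0 0 0 -1;0 0 0 0 0 0 -1;0 0 0 0 0 0 -1",
)

```text
clock: 30.25
eef_pos: [554.5, -71.2, 225.0]
tcp_rot: [3.141, -0.002, -2.958]
contact_force: [0.3, 0.9, -0.2]
opening: -0.001
```

```bash
python3 w.py w12
```

```text
(no output)
```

View pics/w12.png

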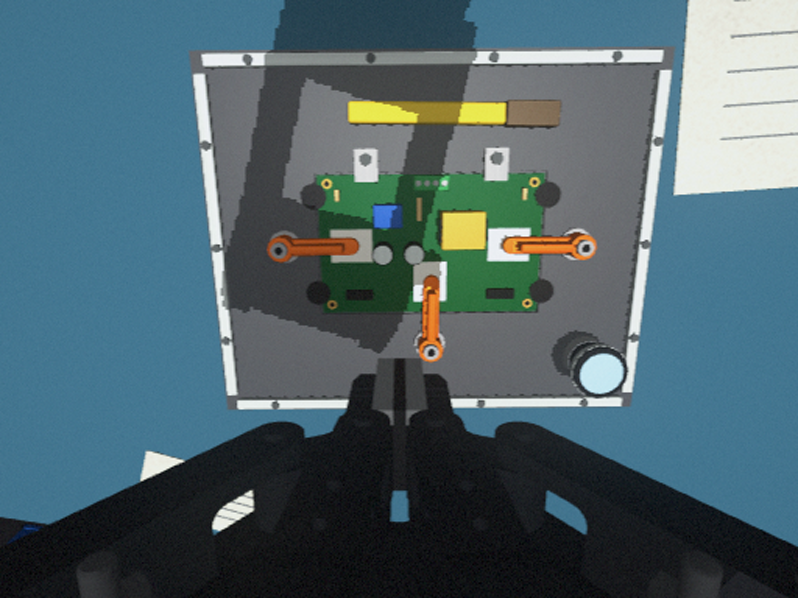

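```bash
python3 - <<'E'
from fit2 import *
c,p=go("w12",[[-130,160,12],[-130,-160,12],[130,-160,12],[130,160,12],[75,0,34],[0,105,34],[0,-105,34]],[[674,46],[190,51],[228,410],[630,406],[431,353],[585,248],[279,250]])
arm(c,p,[75,0],[430.5,276]); arm(c,p,[0,105],[504,244.5]);arm(c,p,[0,-105],[357,246])
crop("w12",170,130,390,240,3.6)
print(r.sense()["clock"]) if 0 else None
E
```

```text
[ 5.35116e+02 -5.07500e+01  1.92000e-01  1.22000e+00] [[0.0, 0.3], [-0.4, -0.0], [0.0, -0.5], [-0.0, -0.1], [0.1, -0.4], [0.3, 0.0], [-0.1, 0.5]]
len 53.961255250744756 pallet angle deg -179.80347604626948
len 53.35706495365829 pallet angle deg -91.33197002385735
len 52.620440989925164 pallet angle deg 91.19931802310104
```

View pics/w12_c.png

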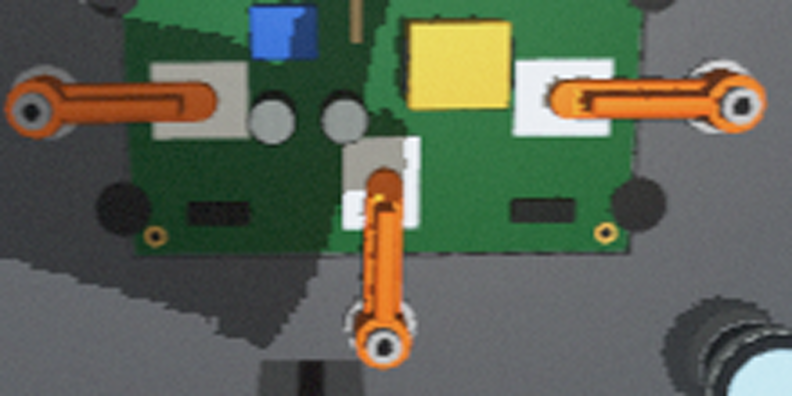

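```bash
python3 -c "
from rig import r
print(r.sense()['contact_force'],r.sense()['clock']); print(r.sign_off())"
```

```text
[-0.45199023 -0.06169039  0.24705496] 30.3
the job is handed in; nothing more can be done
None
```

All three hold-downs now point straight in over the board's edge, each with its nose in the middle of its white patch. I pushed them round by their fins with the shut fingertips, far, then left, then right, and handed the job in at 30.3 s.

- **Final angles:** in the last wrist-camera picture the far arm read −179.8° (ideal ±180°), the left −91.3° (ideal −90°) and the right 91.2° (ideal 90°). That puts each nose within about 1 mm of the middle of its patch. My readings of the same arm differed by about 1° between pictures, so the last fraction of a degree is uncertain.
- **Correction on the right arm:** the first push took it about 4° too far. I nudged it back from the other side in two small steps.
- **Forces:** the readings at the end of each move were about 3.5 N or less.
- **Board and other things:** the board, brush and loupe look unmoved in the wrist pictures, though I did not measure them. I did not take a closing picture of the things on the mat, but the arm only crossed the mat at a height of 230 mm or more.
- **At hand-in:** the gripper was well clear, about 225 mm above the table and touching nothing.

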